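# Open the glaze strainer

### The arm

A 6-joint arm with a two-finger parallel gripper is mounted at the origin on the work surface. World frame = base frame: x ahead of the robot, y to its left, z up, the work surface at z = 0. Lengths are in mm, angles in rad, forces in N, time in s.
With the tool pointing down it reaches from about 350 to 875 mm from the base axis. Payload 4.2 kg.
Tool frame: the origin (TCP) lies between the finger pads; the fingertips stand 11 mm ahead of it and the grasp point (between the pads) lies 8 mm behind it; z points along the fingers, y is the direction in which the jaws open and shut (so a half turn about z gives the same grasp; the last joint's range is limited). The gripper opens to 85 mm and grips with 20 to 120 N. Pads are 22 mm wide; open, the fingers measure 114 mm over their backs; the gripper's body (76 mm by 85 mm) begins 54 mm behind the grasp point. The pads swing forward as they close: fully open they stand 13 mm farther back than shut.
Start: joints at [1.594, 0.385, 0.008, 0, -1.194, -0.259], TCP at [145.982, 607.691, 242.312] pointing down, gripper open.
Joint ranges: [-3.14, 3.14], [-1.21, 2.06], [-1.07, 1.41], [-3.16, 2.05], [-2.99, -0.16], [-3.1, 3.1]. Speed limits (rad/s): [2.79, 2.79, 3.14, 3.14, 3.14, 3.14].

### API

Orientations are given as a unit quaternion [x, y, z, w].
In Python, from bench import * gives the robot as it stands. The module is installed in compiled form; this text tells all that it offers.
- The arm moves only by the tool drive_tool, never from a script. Its argument "increments" is a list of rows, each a list of 3 entries, a list of its own where there are three numbers: the gripper command: -1 is shut, 1 is fully open, values between are in proportion, then the shift along the tool's x, y, z scaled (see below), then the turn about the tool's z scaled (see below). In form: [[hand, [tx, ty, tz], turn], ...]. A call has 1 to 20 rows; each row shifts and turns the commanded pose from where the row before left it, along the tool's axes as they then stand; what a row does not reach is not made up. The controller multiplies each number of a shift by 0.3 m and each number of a turn by 2 rad. A row lasts 1/8 s, in which the tool goes at most 62.5 mm and 10.7 degrees, less where a joint would pass 70% of its speed; a pose out of reach is approached as far as the arm can. A call with a number of a shift or a turn outside -1 to 1 is refused whole. A call with a gripper value outside its range is refused whole. The fingers move at their own pace and stop on an object; the grip force is fixed at half the most. Time passes only in rows, so rows that do not move let the fingers close. It gives the time, the measured TCP pose, the force and the opening at its end, in the units of the state.
- read_state(): the state, without advancing time (a new reading comes with each control period).
- get_image(name): name is "side" or "top" or "wrist"; returns the picture (480x640x3 uint8, red, green, blue); there is no depth.
- calibration(name): a dict with "fovy" (degrees; the focal length in pixels is half the picture's height over the tangent of half this angle, whatever the lens; pixels are square), "cx", "cy" (the principal point, pixels), "k1" (the pictures are not rectified: a ray, as slopes to the right and down, at radius r is drawn at 1 + k1 r^2 times it, then the intrinsics apply), "R" (3x3) and "t" (3): a world point X has camera coordinates R X + t. Camera axes: x right, y down, z forward; pixel columns grow to the right and rows downward; lengths in mm; the calibration is good to about 2 mm. A picture is of the moment at which its call begins: read the wrist's pose just before it. calibration takes no time and is no camera call; for the wrist camera it gives the pose at the moment of the call.
- job_done(): hands the job in, once; it reports no verdict.
The state is a dict: "clock": time; "joints": joint angles; "joint_vel": joint speeds; "joint_efforts": joint torques, N m; "position": TCP position; "ee_rot": TCP orientation; "contact_force": force on the tool from outside, world axes, zero at the start; "wrist_torque": the same for the moment, N m; "gripper_width": finger opening in mm.
Only numpy, scipy, OpenCV 4.12 (cv2) and the standard library are available. Lean on these libraries where they do the work, as an engineer would, in place of code of your own. Each camera call takes 0.05 s, during which the arm holds its last target.

### The job

The glaze strainer has to be cleaned: take the orange cap off the strainer pot by pushing it down against its spring and twisting it anticlockwise until it meets its stop, gently, without wrenching it or forcing it against the metal. Then set it down, bar upward, in the empty half of the white parts tray and let go, leaving everything else where it is.

Things in the scene. Friction and masses are not known exactly. Their poses are not given: they have to be found in the camera images.
- pot: the grey strainer pot, fixed: 104 mm across, on a 130 x 110 mm dark foot plate, a pipe on either side along its y, reaching 87 mm from its axis. Origin: centre of its underside on the table, z up. On top is a metal collar, 100 mm across, clamped on at an angle that differs each time (up to 20 degrees either way; it does not turn): find the stop by feel or by sight, not from this pose
- mouth (a point): centre of the collar's 52 mm bore, level with the collar's upper face, 115 mm above the table, on the pot's axis. Two opposite notches beside the bore, 15 mm wide, out to 37 mm from the axis, a green dab by each, let the cap's lugs out
- cap: the loose cap, 110 to 230 g, 60 mm high; origin: centre of its underside, z up, x along its grip bar and lugs. A black plug 48 mm across; on it an orange disc 60 mm across, 25 to 31 mm above the underside; on that an orange upright bar, 52 mm long (x), 14 mm thick (y), 31 to 60 mm above the underside. At the start locked in the collar, underside 97 mm above the table, bar along the pot's x
- cap_grip (a point): centre of the cap's bar, on its axis, 45 mm above its underside; take the bar across its 14 mm. Pushed down over 4 mm (5 to 6 is good) the cap turns easily anticlockwise from above (under 0.2 N m); 43 to 84 degrees on, its lugs meet a hard stop under the notches (over 0.6 N m there is wrenching). Let up within 3 degrees of the stop, it springs up 8 mm over its locked height and lifts out
- cap_lug (a point): outer end of one of the cap's two steel lugs, opposite each other in line with the bar: 10 mm wide, 68 mm tip to tip, 4 to 10 mm above the underside; hidden under the collar while locked, each held by a catch 4 mm deep
- lifter (a joint): height (m) of the spring lifter under the cap: 0 locked, +0.008 sprung up and free, -0.004 just clear of the catches, -0.007 when the cap's disc meets the collar and nothing gives any more. It pushes the cap up with about 9 N locked, 11 N at -0.004, 12 N at -0.007, 5 N at +0.008. Over 32 N between cap and pot in all, spring included, counts as forcing
- tray: the white parts tray, fixed, 124 mm (x) by 226 mm (y), 24 mm high, walls 4 mm, floor 4 mm, split by one 4 mm wall into two halves of 116 x 107 mm; origin: centre of its underside. The half on its +y side holds a black rubber gasket, the half on its -y side is empty
- free_half (a point): centre of the floor of the tray's empty half, 55.5 mm along -y from the tray's centre, 4 mm above the table; axes as the tray's
- gasket_mid (a point): the black rubber gasket, 64 mm across, 6 mm thick, lying in the tray's other half; the point is at about its middle; leave it alone
- jar_mid (a point): a white jar with a blue lid, 68 mm across, 95 mm high; the point is at about its middle; leave it alone
- bowl_mid (a point): a white bowl, 120 mm across, 45 mm high; the point is at about its middle; leave it alone
- mug_mid (a point): a terracotta cup, 54 mm across, 60 mm high; the point is at about its middle; leave it alone
- spatula_mid (a point): a spatula 200 mm long lying on the table; the point is at about its middle; leave it alone
- brush_mid (a point): a brush 180 mm long lying on the table; the point is at about its middle; leave it alone
- flask_mid (a point): a green bottle with a black cap, 56 mm across, 140 mm high; the point is at about its middle; leave it alone
There are look-alikes about, which are no part of the job. Of the things like the cap, leave any that is green or yellow; of the rest the larger one is meant.

How it is judged (in metres and radians):
On the way, in this order (a step that is already met when the one before it is completed fails the run):
1. the cap has been pushed, turned and has sprung up out of its catch (z of cap_grip in the frame of mouth above 0.0325 m), for 0.05 s.
2. the cap is lifted well clear of the pot (z of cap_grip in the frame of mouth above 0.09 m), for 0.1 s.
At the end, for the whole second after the job is handed in: the cap stands bar upward (within 7 degrees) flat on the floor of the tray's empty half, its axis within 40 mm of that half's centre along both sides of the tray, at rest and let go (x of cap_grip in the frame of free_half between -0.04 and 0.04 m and y of cap_grip in the frame of free_half between -0.04 and 0.04 m and z of cap_grip in the frame of free_half below 0.049 m and angle between cap_grip's own z axis and vertical below 0.12 rad and linear speed of cap below 0.02 m/s); the robot touches nothing.
It fails at once if the cap is forced against the pot or its collar (more than 32 N in all, the spring's push included) (contact force between cap and pot above 32 N).
It fails at once if the cap is dropped from more than about 25 mm or thrown (faster than 0.7 m/s while the fingers do not hold it) (linear speed of cap above 0.7 m/s and contact force between cap and the fingers below 0.2 N).
It fails at once if another thing is moved by more than 30 mm (distance of any of gasket_mid, jar_mid, bowl_mid, mug_mid, spatula_mid, brush_mid, flask_mid from where it was at the start of the episode above 0.03 m).
It also fails if it takes over 70 s, if anything falls off the work surface, if the arm or the gripper's body presses on something with over 40 N, if the wrist force passes 120 N, or if a joint passes its speed limit or range.

## Working session

There is one attempt and no reset: what is moved stays moved. The work goes in short steps, Python scripts to look and compute and a tool call to move; the robot and the scene stay as the last step left them, time stands still between calls to the robot, and variables do not carry over. Pictures are saved under pics/ and viewed, and the job is handed in when it is done.

Besides the shell and the picture viewer there is one more tool, called after ">>>" in YAML: its name, and indented under it one key for each argument. drive_tool: Moves the arm, as the interface text tells. Shifts and turns lie within -1 to 1; 1 stands for 0.3 m of shift or 2 rad of turn. Its arguments: {"type":"object","properties":{"increments":{"type":"array"}},"required":["increments"]}

```bash
mkdir -p pics; ls
python3 - <<'E'
from bench import *
import cv2,json
print(read_state())
for n in ("side","top","wrist"):
    c=calibration(n); print(n,c)
    cv2.imwrite(f"pics/{n}0.png",get_image(n)[:,:,::-1])
E
```

```text
pics
{'clock': 0.0, 'joints': array([ 1.59359775e+00,  3.85535037e-01,  6.60506373e-03, -4.92041731e-04,
       -1.19401128e+00, -2.58597808e-01]), 'joint_vel': array([-0.00043614, -0.00073839, -0.00085702, -0.0006625 , -0.00165681,
       -0.00175126]), 'joint_efforts': array([ 5.20794492e-04, -3.92286122e+01,  1.88404602e+01,  4.18648392e+00,
       -4.60652547e-03,  2.60672124e-06]), 'position': array([145.86402306, 607.1507901 , 241.22746522]), 'ee_rot': array([ 9.93046777e-01, -1.17715316e-01, -7.60083464e-05,  1.09393297e-03]), 'contact_force': array([-0.45006409, -0.97372479,  0.13106659]), 'wrist_torque': array([ 0.00095143, -0.01930593, -0.01009978]), 'gripper_width': 85.47309200763287}
side {'fovy': 57.865467972136976, 'cx': 322.2634124719024, 'cy': 237.47319620504618, 'k1': 0.027390837756110606, 'R': array([[ 9.23258784e-01, -3.84177743e-01, -8.24001369e-04],
       [-2.16601562e-01, -5.18764637e-01, -8.27022983e-01],
       [ 3.17296360e-01,  7.63734714e-01, -5.62167507e-01]]), 't': array([-512.13185116,  208.60995113,  841.31254913])}
top {'fovy': 55.192996681240146, 'cx': 323.80237009150625, 'cy': 238.16479031127687, 'k1': 0.04036042303433645, 'R': array([[ 1.98835162e-02, -9.99802263e-01,  2.83879195e-04],
       [-9.77726927e-01, -1.95038289e-02, -2.08972863e-01],
       [ 2.08937078e-01,  3.87755896e-03, -9.77921399e-01]]), 't': array([   2.58160295,  569.17802999, 1337.1229183 ])}
wrist {'fovy': 67.99891848972611, 'cx': 320.03964774391306, 'cy': 237.7577243575701, 'k1': -0.0327433256488951, 'R': array([[-0.23396771, -0.97224221,  0.00204748],
       [-0.93469864,  0.22551153,  0.27474172],
       [-0.26757723,  0.06236691, -0.96151588]]), 't': array([624.61396547, -36.00841133, 378.18874226])}
```

View pics/top0.png

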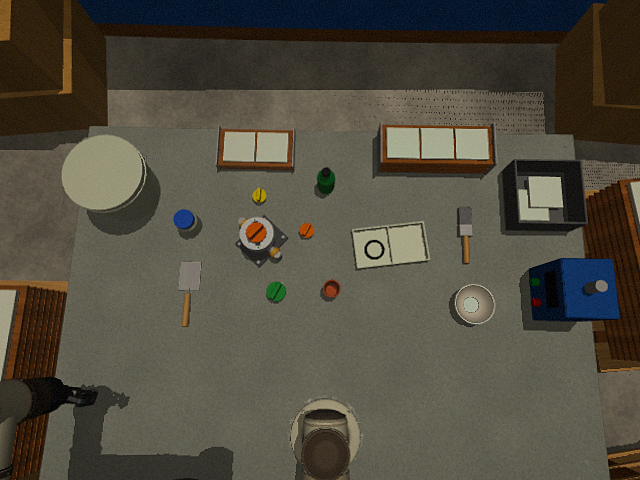

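View pics/side0.png

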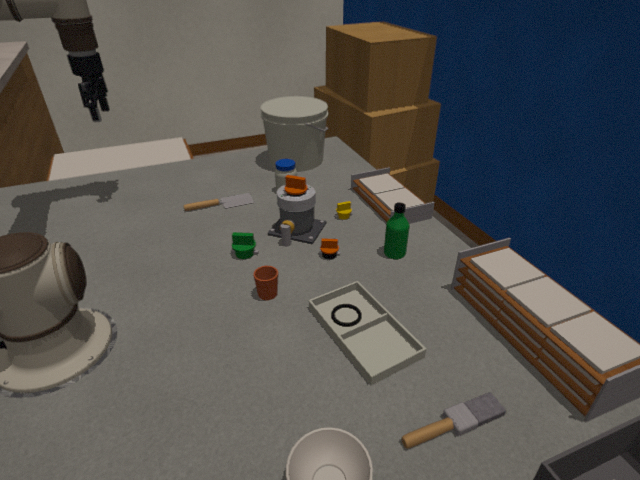

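View pics/wrist0.png

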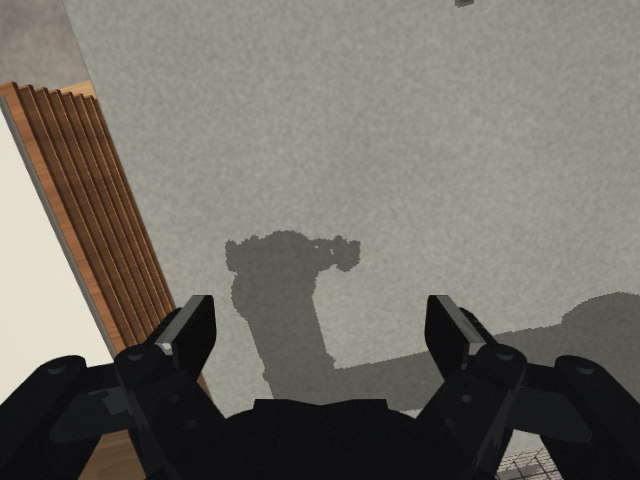

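The top view shows four things like the cap: the orange one on the pot at (257,232), a small orange one on the table at (306,230), a green one at (276,292) and a yellow one at (259,195). The description fits the larger orange one, on the pot. The tray is at (390,245), with the gasket at (374,249) and the empty half on its right. Next I'll measure and check a close crop.

```bash
cat > h.py <<'E'
from bench import *
import numpy as np, cv2
def K(c):
    f=240/np.tan(np.radians(c['fovy'])/2); return np.array([[f,0,c['cx']],[0,f,c['cy']],[0,0,1.]])
def dist(c): return np.array([c['k1'],0,0,0,0.])
def cast(c,uv,z):
    uv=np.atleast_2d(np.array(uv,float))
    n=cv2.undistortPoints(uv.reshape(-1,1,2),K(c),dist(c)).reshape(-1,2)
    d=np.c_[n,np.ones(len(n))]@c['R']; o=-c['R'].T@c['t']
    return o+d*((z-o[2])/d[:,2])[:,None]
def proj(c,X):
    return cv2.projectPoints(np.atleast_2d(np.array(X,float)),cv2.Rodrigues(c['R'])[0],c['t'],K(c),dist(c))[0].reshape(-1,2)
def orange(im):
    h=cv2.cvtColor(im,cv2.COLOR_RGB2HSV); return cv2.inRange(h,(5,190,120),(16,255,255))
E
python3 - <<'E'
from h import *
c=calibration("top"); im=cv2.imread("pics/top0.png")[:,:,::-1].copy()
m=orange(im); n,l,s,ce=cv2.connectedComponentsWithStats(m)
for i in range(1,n):
    if s[i,4]>40: print(s[i],ce[i],cast(c,ce[i],125),cast(c,ce[i],29))
w=cv2.inRange(im,(170,170,150),(255,255,255))
n,l,s,ce=cv2.connectedComponentsWithStats(w)
for i in range(1,n):
    if s[i,4]>300: print('w',s[i],ce[i])
crop=im[200:285,220:440]
cv2.imwrite("pics/crop1.png",cv2.resize(crop[:,:,::-1],None,fx=3.6,fy=3.6,interpolation=cv2.INTER_CUBIC))
E
```

```text
[450 160  31   4  43] [464.88372093 161.37209302] [[ 798.41711814 -403.5963502   125.        ]] [[ 836.87059761 -433.99181344   29.        ]]
[246 222  16  16 136] [252.36764706 228.68382353] [[579.20384195 221.94693229 125.        ]] [[601.48845709 237.69066575  29.        ]]
[300 223  14  15 142] [306.49295775 229.61971831] [[579.57329744  64.52483721 125.        ]] [[601.88516309  68.65733734  29.        ]]
[251 226  15  16 110] [259.47272727 235.53636364] [[559.22709715 200.32147322 125.        ]] [[580.03825556 214.4701431   29.        ]]
[326 286  10  11  83] [330.38554217 291.12048193] [[402.44441628  -7.9963303  125.        ]] [[411.69150367  -9.21288995  29.        ]]
```

View pics/crop1.png

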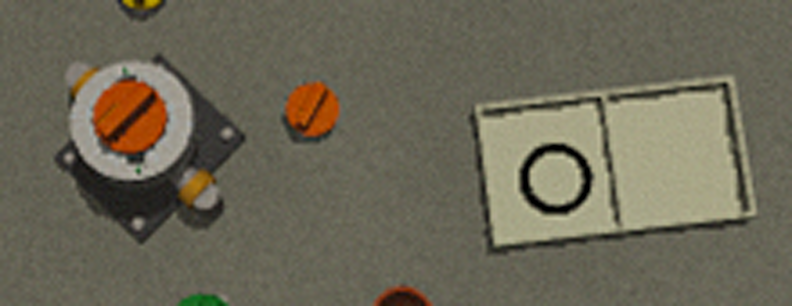

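```bash
cat >> h.py <<'E'
from scipy.spatial.transform import Rotation as Ro
def tool():
    s=read_state(); return s['position'],Ro.from_quat(s['ee_rot']).as_matrix()
def show():
    s=read_state(); p,R=tool()
    print('clk',round(s['clock'],3),'pos',np.round(p,2),'yaw',round(np.degrees(np.arctan2(R[1,0],R[0,0])),2),'tilt',round(np.degrees(np.arccos(-R[2,2])),2),'F',np.round(s['contact_force'],2),'T',np.round(s['wrist_torque'],3),'w',round(s['gripper_width'],2),'q',np.round(s['joints'],3))
def inc(target):
    p,R=tool(); return R.T@(np.array(target)-p)/300
E
python3 - <<'E'
from h import *
show(); p,R=tool(); c=calibration('wrist'); o=-c['R'].T@c['t']; print(o, R.T@(o-p), R.T@c['R'].T)
print(inc([569,211,330]))
E
```

```text
clk 0.15 pos [145.89 607.29 241.45] yaw -13.52 tilt 0.1 F [-0.98  0.69  0.58] T [-0.027  0.031 -0.006] w 85.14 q [ 1.594  0.385  0.007 -0.    -1.194 -0.259]
[213.68945595 591.85338708 372.39465462] [  69.54186862   -0.6092582  -130.93706104] [[-2.08098660e-04 -9.61485173e-01 -2.74856724e-01]
 [ 9.99999978e-01 -2.05368486e-04 -3.87107178e-05]
 [-1.92271279e-05 -2.74856726e-01  9.61485195e-01]]
[ 1.68007904  0.95524176 -0.29330424]
```

>>> drive_tool:
  increments:
    - [1,[0.155,0.088,-0.027],0]
    - [1,[0.155,0.088,-0.027],0]
    - [1,[0.155,0.088,-0.027],0]
    - [1,[0.155,0.088,-0.027],0]
    - [1,[0.155,0.088,-0.027],0]
    - [1,[0.155,0.088,-0.027],0]
    - [1,[0.155,0.088,-0.027],0]
    - [1,[0.155,0.088,-0.027],0]
    - [1,[0.155,0.088,-0.027],0]
    - [1,[0.155,0.088,-0.027],0]
    - [1,[0.13,0.075,-0.023],0]
    - [1,[0,0,0],0.09]
    - [1,[0,0,0],0.09]
    - [1,[0,0,0],0.09]
    - [1,[0,0,0],0]

```text
clock: 2.02
position: [569.0, 211.3, 329.8]
ee_rot: [0.926, -0.377, -0.0, 0.0]
contact_force: [0.5, -0.6, -0.1]
gripper_width: 85.4
```

Run:
```python
from h import *
show(); c=calibration('wrist'); im=get_image('wrist'); cv2.imwrite('pics/w1.png',im[:,:,::-1]); np.savez('pics/w1.npz',**c)
```

```text
clk 2.025 pos [568.97 211.25 329.77] yaw -44.34 tilt 0.05 F [ 0.46 -0.61 -0.14] T [-0.006 -0.017  0.052] w 85.39 q [ 0.622  0.31   0.113 -0.    -1.376  0.175]
```

View pics/w1.png

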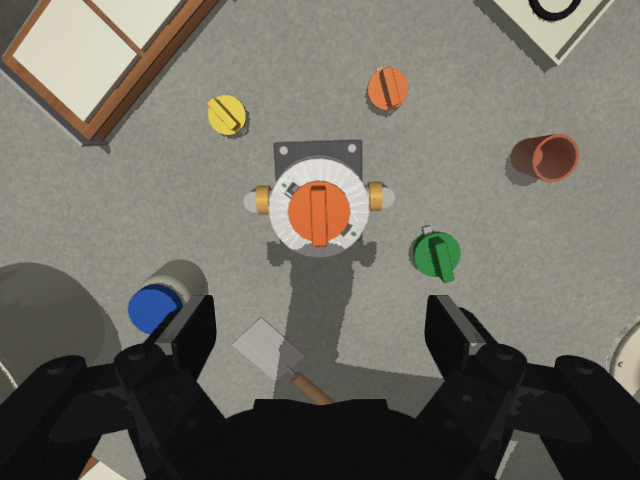

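Run:
```python
from h import *
c=dict(np.load('pics/w1.npz')); im=cv2.imread('pics/w1.png')[:,:,::-1].copy()
m=orange(im); n,l,s,ce=cv2.connectedComponentsWithStats(m)
i=l[212,318] if l[212,318] else None
for k in range(1,n):
    if s[k,4]>300: print(k,s[k],ce[k])
hsv=cv2.cvtColor(im,cv2.COLOR_RGB2HSV)
print(hsv[200,300],hsv[200,319],hsv[240,319],hsv[225,340], hsv[225,327])
cr=im[130:270,230:410]; cv2.imwrite('pics/crop2.png',cv2.resize(cr[:,:,::-1],None,fx=4.2,fy=4.2,interpolation=cv2.INTER_CUBIC))
g=cv2.inRange(hsv[150:260,260:380],(45,60,40),(85,255,255)); n,l,s,ce=cv2.connectedComponentsWithStats(g)
for k in range(1,n):
    q=ce[k]+[260,150]; print('g',s[k,4],q,cast(c,q,115)[0])
```

```text
[ 10 186 217] [ 10 184 218] [ 10 188 213] [ 10 188 213] [ 10 189 169]
g 11 [283.45454545 184.81818182] [610.97597437 220.15793245 115.        ]
g 11 [352.54545455 233.36363636] [528.35684461 205.50476509 115.        ]
```

View pics/crop2.png

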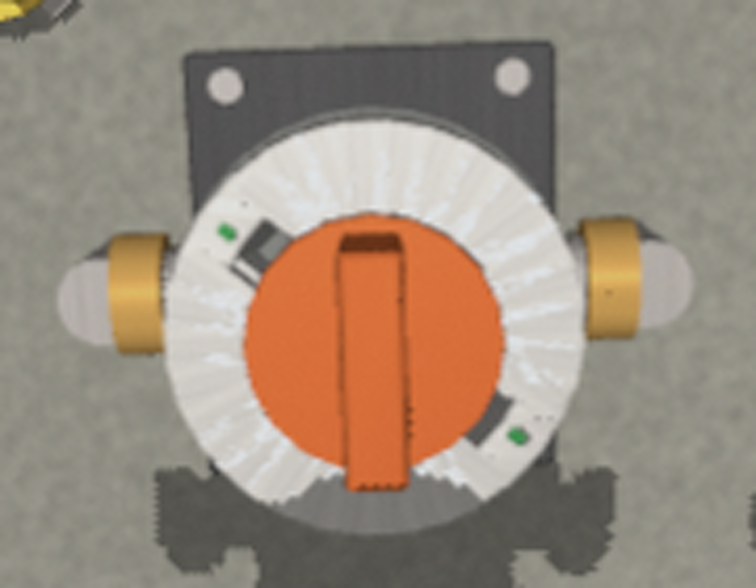

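```bash
python3 - <<'E'
from h import *
c=dict(np.load('pics/w1.npz')); im=cv2.imread('pics/w1.png')[:,:,::-1].copy()
hsv=cv2.cvtColor(im,cv2.COLOR_RGB2HSV)
f=lambda a:np.array(a)/4.2+[230,130]-0.38
C=cast(c,f([[342,250],[402,250],[408,488],[347,488]]),157); print(C.mean(0)); 
d=(C[0]+C[1]-C[2]-C[3])/2; print('bar len',np.linalg.norm(d),'ang',np.degrees(np.arctan2(d[1],d[0])),'w',np.linalg.norm(C[0]-C[1]),np.linalg.norm(C[2]-C[3]))
m=cv2.inRange(hsv,(6,150,90),(14,255,255)); m[:150]=0;m[265:]=0;m[:,:285]=0;m[:,352:]=0
ct=max(cv2.findContours(m,0,1)[0],key=cv2.contourArea).reshape(-1,2)
P=cast(c,ct,128)[:,:2]
# fit circle excluding bar end
Q=P[(ct[:,1]<235)]
A=np.c_[2*Q,np.ones(len(Q))]; s=np.linalg.lstsq(A,(Q**2).sum(1),rcond=None)[0]; print('disc',s[:2],np.sqrt(s[2]+s[:2]@s[:2]))
N=cast(c,f([[265,248],[490,420]]),115); e=N[0]-N[1]; print('notch',N,np.degrees(np.arctan2(e[1],e[0])))
# tray in top
ct=calibration('top'); t=cv2.imread('pics/top0.png')
E
python3 - <<'E'
import cv2
t=cv2.imread('pics/top0.png')[210:280,340:440]
cv2.imwrite('pics/crop3.png',cv2.resize(t,None,fx=8,fy=8,interpolation=cv2.INTER_CUBIC))
E
```

```text
[570.08530264 212.00839912 157.        ]
bar len 50.71832878631651 ang -43.11015851117027 w 12.21140723164098 12.97691140095021
disc [569.98519905 212.49580281] 28.728757739602912
notch [[602.06548225 216.40793215 115.        ]
 [535.60841286 207.34648315 115.        ]] 7.764422321009118
```

View pics/crop3.png

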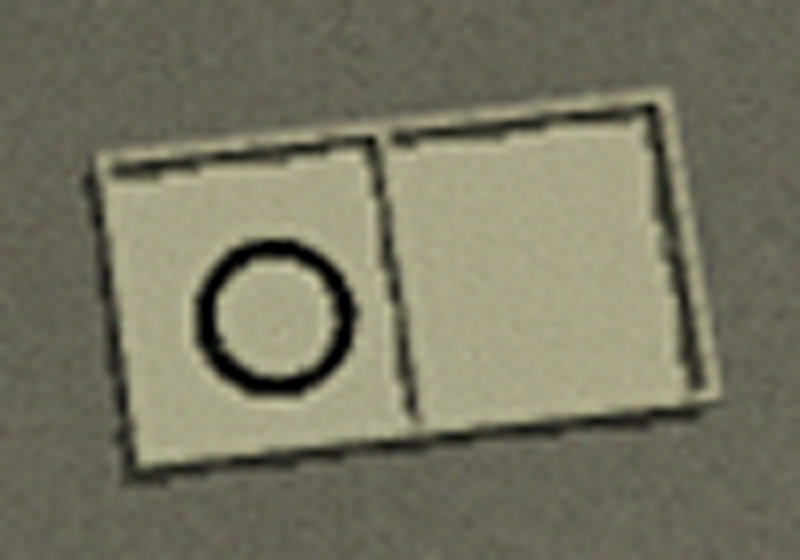

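Run:
```python
from h import *
c=calibration('top')
f=lambda a:(np.array(a)+.5)/8-.5+[340,210]
C=cast(c,f([[97,152],[672,90],[718,398],[132,468]]),24); print(C)
for i in range(4): print(np.linalg.norm(C[i]-C[(i+1)%4]))
ctr=C.mean(0); y=(C[0]+C[3]-C[1]-C[2])[:2]; y/=np.linalg.norm(y); print('ctr',ctr,'y',y,'free',ctr[:2]-55.5*y)
c1=dict(np.load('pics/w1.npz')); im=cv2.imread('pics/w1.png'); 
cw=cast(c,f([[545,262]]),4); print(cw)
show(); print(inc([570,212.3,230]))
```

```text
[[ 609.27716371  -72.79254503   24.        ]
 [ 638.74764079 -298.32403083   24.        ]
 [ 516.4931545  -312.87731267   24.        ]
 [ 484.5790429   -87.14563418   24.        ]]
227.448807654374
123.11765685818808
227.97653649016908
125.52144239714424
ctr [ 562.27425048 -192.78488068   24.        ] y [-0.13478705  0.99087459] free [ 569.75493156 -247.77842039]
[[ 572.8990496  -250.98523164    4.        ]]
clk 2.075 pos [568.97 211.31 329.86] yaw -44.27 tilt 0.04 F [ 0.25 -0.66  0.9 ] T [-0.042 -0.006 -0.059] w 85.4 q [ 0.622  0.309  0.114 -0.    -1.376  0.176]
[ 2.44807094e-04 -4.98482120e-03  3.32871278e-01]
```

>>> drive_tool:
  increments:
    - [1,[0,-0.005,0.12],-0.01]
    - [1,[0,0,0.12],0]
    - [1,[0,0,0.12],0]
    - [1,[0,0,0.12],0]
    - [1,[0,0,0.06],0]
    - [1,[0,0,0.02],0]
    - [1,[0,0,0],0]

```text
clock: 2.95
position: [570.4, 212.6, 162.4]
ee_rot: [0.93, -0.368, 0.0, -0.0]
contact_force: [-0.0, -0.1, -0.0]
gripper_width: 85.5
```

Run:
```python
from h import *
show(); c=calibration('wrist'); im=get_image('wrist'); cv2.imwrite('pics/w2.png',im[:,:,::-1]); np.savez('pics/w2.npz',**c)
```

```text
clk 2.95 pos [570.35 212.59 162.44] yaw -43.23 tilt 0.02 F [-0.01 -0.06 -0.04] T [ 0.047 -0.013  0.042] w 85.54 q [ 0.623  0.422 -0.145  0.    -1.003  0.194]
```

View pics/w2.png

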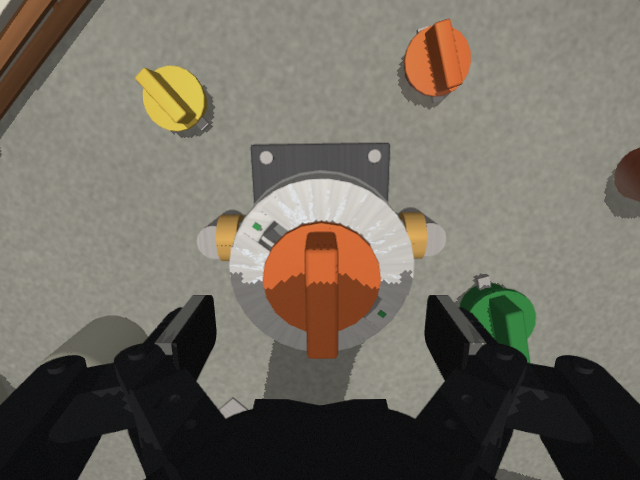

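The bar stands upright in the picture at column 321, centred between the fingers, and the notches lie up-left of it. I'll go down and grip.

>>> drive_tool:
  increments:
    - [1,[0,0,0.04],0]
    - [1,[0,0,0.025],0]
    - [1,[0,0,0],0]
    - [-1,[0,0,0],0]
    - [-1,[0,0,0],0]
    - [-1,[0,0,0],0]
    - [-1,[0,0,0],0]
    - [-1,[0,0,0],0]
    - [-1,[0,0,0],0]

```text
clock: 4.12
position: [570.1, 212.3, 143.0]
ee_rot: [0.929, -0.369, 0.0, 0.0]
contact_force: [-1.7, -0.7, 2.1]
gripper_width: 12.8
```

Run:
```python
from h import *
show(); im=get_image('side'); cv2.imwrite('pics/s2.png',cv2.resize(im[130:280,220:400,::-1],None,fx=4,fy=4))
show()
```

```text
clk 4.125 pos [570.06 212.34 143.05] yaw -43.3 tilt 0.01 F [-1.68 -0.7   2.14] T [-0.197  0.431  0.045] w 12.77 q [ 0.622  0.441 -0.169  0.    -0.961  0.193]
clk 4.175 pos [570.1  212.35 143.07] yaw -43.3 tilt 0.01 F [-1.7  -0.41  2.8 ] T [-0.191  0.447 -0.023] w 13.28 q [ 0.622  0.441 -0.169  0.    -0.961  0.193]
```

View pics/s2.png

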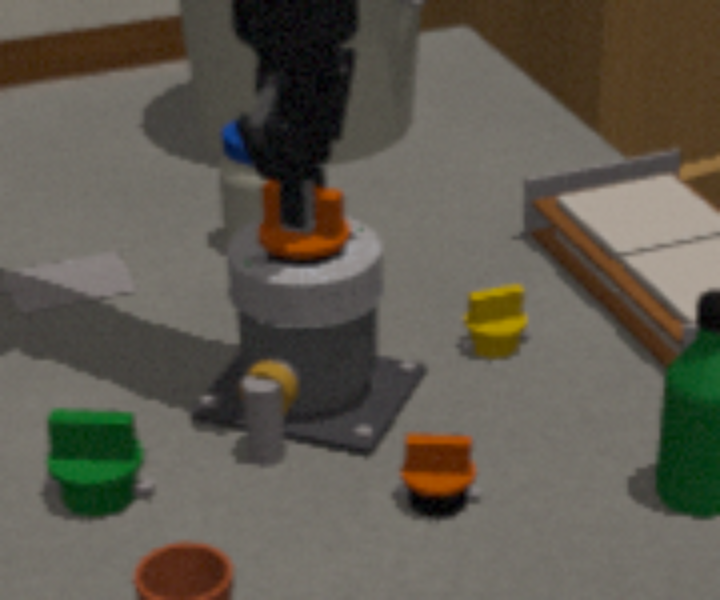

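The side view shows the bar held between the fingers, with the opening at 13 mm. Now I'll push down in small steps.

>>> drive_tool:
  increments:
    - [-1,[0,0,0.004],0]
    - [-1,[0,0,0.004],0]
    - [-1,[0,0,0],0]
    - [-1,[0,0,0],0]

```text
clock: 4.68
position: [570.1, 212.4, 141.8]
ee_rot: [0.93, -0.369, 0.0, -0.0]
contact_force: [-3.2, -1.2, 8.2]
gripper_width: 12.7
```

```bash
python3 -c "from h import *; show()"
```

```text
clk 4.675 pos [570.14 212.36 141.76] yaw -43.28 tilt 0.03 F [-3.24 -1.23  8.15] T [-0.27   1.103  0.024] w 12.69 q [ 0.623  0.442 -0.171  0.001 -0.957  0.192]
```

>>> drive_tool:
  increments:
    - [-1,[0,0,0.004],0]
    - [-1,[0,0,0.004],0]
    - [-1,[0,0,0],0]
    - [-1,[0,0,0],0]

```text
clock: 5.18
position: [570.2, 212.4, 139.6]
ee_rot: [0.93, -0.369, 0.0, -0.0]
contact_force: [-4.0, -0.9, 8.8]
gripper_width: 13.1
```

```bash
python3 -c "from h import *; show()"
```

```text
clk 5.175 pos [570.17 212.36 139.6 ] yaw -43.28 tilt 0.04 F [-3.99 -0.91  8.84] T [-0.288  1.263 -0.043] w 13.08 q [ 0.623  0.445 -0.173  0.001 -0.952  0.193]
```

>>> drive_tool:
  increments:
    - [-1,[0,0,0.003],0]
    - [-1,[0,0,0.003],0]
    - [-1,[0,0,0.003],0]
    - [-1,[0,0,0],0]
    - [-1,[0,0,0],0]

```text
clock: 5.8
position: [570.2, 212.4, 137.1]
ee_rot: [0.93, -0.369, 0.0, -0.0]
contact_force: [-4.6, -1.3, 10.0]
gripper_width: 12.9
```

```bash
python3 -c "
from h import *; show()
im=get_image('side'); cv2.imwrite('pics/s3.png',cv2.resize(im[165:215,260:340,::-1],None,fx=8,fy=8))"
```

```text
clk 5.8 pos [570.17 212.38 137.14] yaw -43.28 tilt 0.05 F [-4.58 -1.33  9.98] T [-0.28   1.387 -0.036] w 12.9 q [ 0.623  0.447 -0.176  0.001 -0.947  0.192]
```

View pics/s3.png

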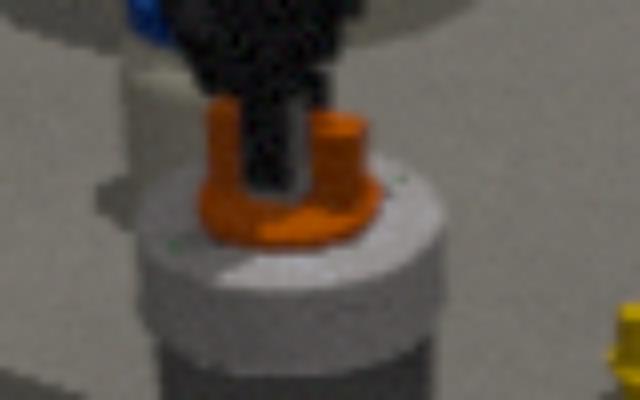

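>>> drive_tool:
  increments:
    - [-1,[0,0,0],-0.02]
    - [-1,[0,0,0],-0.02]
    - [-1,[0,0,0],-0.02]
    - [-1,[0,0,0],0]

```text
clock: 6.35
position: [571.3, 212.8, 137.7]
ee_rot: [0.95, -0.312, 0.001, -0.001]
contact_force: [-2.2, -0.4, 10.3]
gripper_width: 12.9
```

```bash
python3 -c "from h import *; show()"
```

```text
clk 6.35 pos [571.26 212.82 137.65] yaw -36.36 tilt 0.21 F [-2.23 -0.41 10.25] T [-0.196  0.757  0.024] w 12.9 q [ 0.622  0.447 -0.175  0.002 -0.945  0.313]
```

>>> drive_tool:
  increments:
    - [-1,[0,0,0.002],-0.03]
    - [-1,[0,0,0],-0.04]
    - [-1,[0,0,0],-0.04]
    - [-1,[0,0,0],-0.04]
    - [-1,[0,0,0],0]

```text
clock: 6.98
position: [571.9, 213.1, 137.4]
ee_rot: [0.986, -0.166, 0.002, -0.001]
contact_force: [-1.3, -0.7, 9.7]
gripper_width: 12.6
```

```bash
python3 -c "
from h import *; show()
im=get_image('wrist'); cv2.imwrite('pics/w3.png',im[:,:,::-1])"
```

```text
clk 6.975 pos [571.88 213.05 137.38] yaw -19.14 tilt 0.3 F [-1.32 -0.75  9.69] T [-0.211  0.516  0.055] w 12.65 q [ 0.622  0.448 -0.175  0.002 -0.943  0.613]
```

View pics/w3.png

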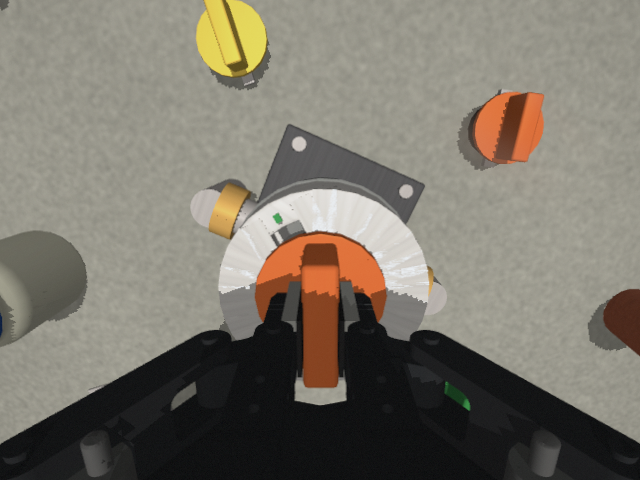

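The cap has turned with the gripper, and the notch and its dab at (280,225) are closing on the bar. I'll keep turning, more slowly near the stop.

>>> drive_tool:
  increments:
    - [-1,[0,0,0],-0.04]
    - [-1,[0,0,0],-0.04]
    - [-1,[0,0,0],-0.04]
    - [-1,[0,0,0],-0.03]
    - [-1,[0,0,0],0]

```text
clock: 7.65
position: [571.9, 213.0, 137.4]
ee_rot: [1.0, -0.017, 0.003, -0.001]
contact_force: [-1.3, -1.5, 9.8]
gripper_width: 12.9
```

```bash
python3 -c "from h import *; show()"
```

```text
clk 7.65 pos [571.91 213.02 137.4 ] yaw -1.96 tilt 0.3 F [-1.28 -1.47  9.8 ] T [-0.26   0.459 -0.008] w 12.94 q [ 0.622  0.448 -0.175  0.002 -0.943  0.913]
```

>>> drive_tool:
  increments:
    - [-1,[0,0,0],-0.02]
    - [-1,[0,0,0],-0.02]
    - [-1,[0,0,0],-0.015]
    - [-1,[0,0,0],0]

```text
clock: 8.15
position: [571.9, 213.1, 137.4]
ee_rot: [0.999, 0.038, 0.003, -0.001]
contact_force: [-1.1, -1.0, 9.8]
gripper_width: 12.7
```

```bash
python3 -c "from h import *; show()"
```

```text
clk 8.15 pos [571.93 213.05 137.39] yaw 4.32 tilt 0.3 F [-1.12 -0.99  9.8 ] T [-0.217  0.446 -0.037] w 12.72 q [ 0.622  0.448 -0.175  0.002 -0.943  1.023]
```

>>> drive_tool:
  increments:
    - [-1,[0,0,0],-0.01]
    - [-1,[0,0,0],-0.01]
    - [-1,[0,0,0],0]

```text
clock: 8.52
position: [571.9, 213.0, 137.4]
ee_rot: [0.998, 0.058, 0.003, -0.001]
contact_force: [-1.4, -1.1, 10.0]
gripper_width: 13.2
```

```bash
python3 -c "
from h import *; show()
im=get_image('wrist'); cv2.imwrite('pics/w4.png',im[:,:,::-1]);show()"
```

```text
clk 8.525 pos [571.93 213.01 137.38] yaw 6.6 tilt 0.3 F [-1.37 -1.07  9.96] T [-0.258  0.446 -0.04 ] w 13.22 q [ 0.622  0.448 -0.175  0.002 -0.943  1.063]
clk 8.575 pos [571.96 213.05 137.42] yaw 6.6 tilt 0.31 F [-1.42 -1.34  9.3 ] T [-0.233  0.404  0.004] w 12.81 q [ 0.622  0.448 -0.175  0.002 -0.943  1.062]
```

View pics/w4.png

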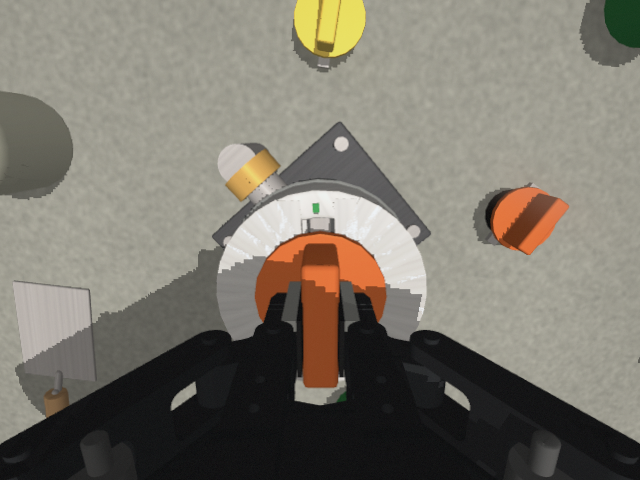

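The notch (318,226) and dab (316,208) are nearly in line with the bar at column 320, with a couple of degrees left.

>>> drive_tool:
  increments:
    - [-1,[0,0,0],-0.008]
    - [-1,[0,0,0],-0.008]
    - [-1,[0,0,0],0]

```text
clock: 8.95
position: [572.0, 213.0, 137.4]
ee_rot: [0.997, 0.074, 0.003, -0.001]
contact_force: [-0.7, -0.9, 10.2]
gripper_width: 12.8
```

```bash
python3 -c "from h import *; show()"
```

```text
clk 8.95 pos [571.97 213.05 137.42] yaw 8.43 tilt 0.31 F [-0.73 -0.87 10.24] T [-0.236  0.477 -0.072] w 12.75 q [ 0.622  0.448 -0.175  0.002 -0.943  1.094]
```

>>> drive_tool:
  increments:
    - [-1,[0,0,0],-0.008]
    - [-1,[0,0,0],0]

```text
clock: 9.2
position: [571.9, 213.0, 137.4]
ee_rot: [0.997, 0.081, 0.003, -0.001]
contact_force: [-1.6, -0.5, 10.1]
gripper_width: 12.9
```

```bash
python3 -c "from h import *; show()"
```

```text
clk 9.2 pos [571.95 212.99 137.37] yaw 9.34 tilt 0.3 F [-1.64 -0.45 10.06] T [-0.308  0.41  -0.055] w 12.9 q [ 0.622  0.448 -0.175  0.002 -0.943  1.11 ]
```

>>> drive_tool:
  increments:
    - [-1,[0,0,0],-0.008]
    - [-1,[0,0,0],0]

```text
clock: 9.45
position: [572.0, 212.8, 137.4]
ee_rot: [0.996, 0.089, 0.003, -0.001]
contact_force: [-0.1, -0.5, 10.5]
gripper_width: 12.8
```

```bash
python3 -c "
from h import *; show()
c=calibration('wrist');im=get_image('wrist'); cv2.imwrite('pics/w5.png',cv2.resize(im[180:400,210:430,::-1],None,fx=2.7,fy=2.7));show()"
```

```text
clk 9.45 pos [572.04 212.81 137.39] yaw 10.2 tilt 0.31 F [-0.06 -0.46 10.46] T [-0.467  0.324 -0.288] w 12.76 q [ 0.622  0.448 -0.175  0.002 -0.943  1.126]
clk 9.5 pos [572.03 212.8  137.4 ] yaw 10.2 tilt 0.3 F [ 0.51 -1.1   9.24] T [-0.397  0.279 -0.327] w 12.96 q [ 0.622  0.448 -0.175  0.002 -0.943  1.126]
```

View pics/w5.png

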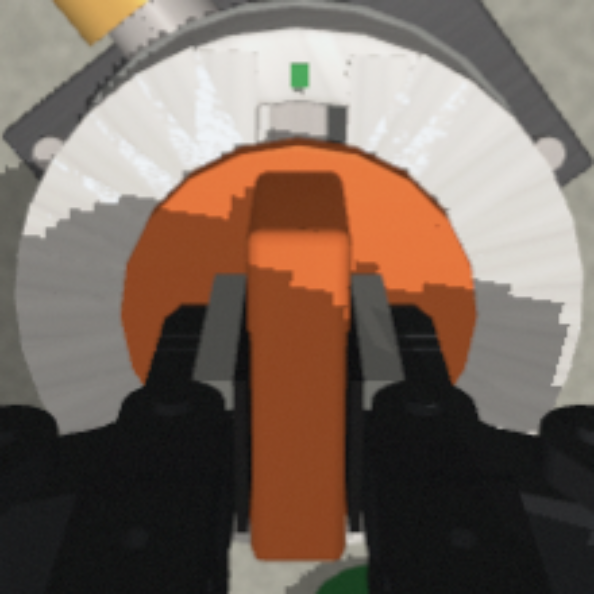

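The torque has come up to 0.3 N m, so the stop is met (under 0.6). The lug can be seen in the notch at crop (300,118). I'll ease off a hair and let the cap up.

>>> drive_tool:
  increments:
    - [-1,[0,0,0],0.003]
    - [-1,[0,0,-0.006],0]
    - [-1,[0,0,-0.006],0]
    - [-1,[0,0,-0.006],0]
    - [-1,[0,0,0],0]

```text
clock: 10.12
position: [572.0, 212.8, 142.0]
ee_rot: [0.996, 0.086, 0.002, -0.0]
contact_force: [0.7, -1.2, 6.7]
gripper_width: 12.9
```

```bash
python3 -c "from h import *; show()"
```

```text
clk 10.125 pos [572.03 212.84 141.98] yaw 9.89 tilt 0.28 F [ 0.65 -1.24  6.66] T [-0.374 -0.125 -0.141] w 12.86 q [ 0.622  0.443 -0.169  0.002 -0.954  1.12 ]
```

>>> drive_tool:
  increments:
    - [-1,[0,0,-0.006],0]
    - [-1,[0,0,-0.006],0]
    - [-1,[0,0,0],0]

```text
clock: 10.5
position: [571.9, 212.8, 145.0]
ee_rot: [0.996, 0.086, 0.002, -0.0]
contact_force: [3.8, -1.9, 6.9]
gripper_width: 12.8
```

```bash
python3 -c "from h import *; show()"
```

```text
clk 10.5 pos [571.86 212.82 144.99] yaw 9.89 tilt 0.26 F [ 3.78 -1.87  6.94] T [-0.52  -1.11  -0.108] w 12.81 q [ 0.622  0.44  -0.166  0.002 -0.961  1.12 ]
```

>>> drive_tool:
  increments:
    - [-1,[0.002,0,-0.006],0]
    - [-1,[0,0,-0.006],0]
    - [-1,[0,0,0],0]

```text
clock: 10.88
position: [571.5, 212.8, 147.8]
ee_rot: [0.996, 0.086, 0.001, -0.0]
contact_force: [4.4, -1.3, 5.3]
gripper_width: 12.6
```

```bash
python3 -c "from h import *; show()"
```

```text
clk 10.875 pos [571.54 212.79 147.8 ] yaw 9.89 tilt 0.12 F [ 4.41 -1.34  5.28] T [-0.43  -1.444 -0.071] w 12.61 q [ 6.220e-01  4.380e-01 -1.610e-01  1.000e-03 -9.700e-01  1.121e+00]
```

>>> drive_tool:
  increments:
    - [-1,[0,0,-0.006],0]
    - [-1,[0,0,-0.006],0]
    - [-1,[0,0,0],0]

```text
clock: 11.25
position: [570.3, 212.7, 150.7]
ee_rot: [0.996, 0.086, -0.0, -0.0]
contact_force: [1.5, -0.0, 4.1]
gripper_width: 12.8
```

```bash
python3 -c "
from h import *; show()
c=calibration('wrist');im=get_image('wrist'); cv2.imwrite('pics/w6.png',cv2.resize(im[180:400,210:430,::-1],None,fx=2.7,fy=2.7));
im=get_image('side'); cv2.imwrite('pics/s6.png',cv2.resize(im[165:215,260:340,::-1],None,fx=8,fy=8))"
```

```text
clk 11.25 pos [570.33 212.74 150.71] yaw 9.87 tilt 0.04 F [ 1.48 -0.01  4.1 ] T [ 0.042 -0.769  0.005] w 12.82 q [ 6.220e-01  4.340e-01 -1.580e-01 -1.000e-03 -9.790e-01  1.121e+00]
```

View pics/w6.png

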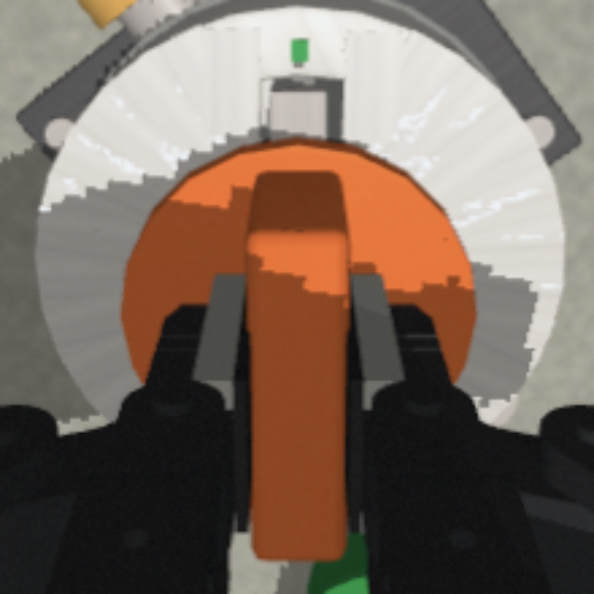

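View pics/s6.png

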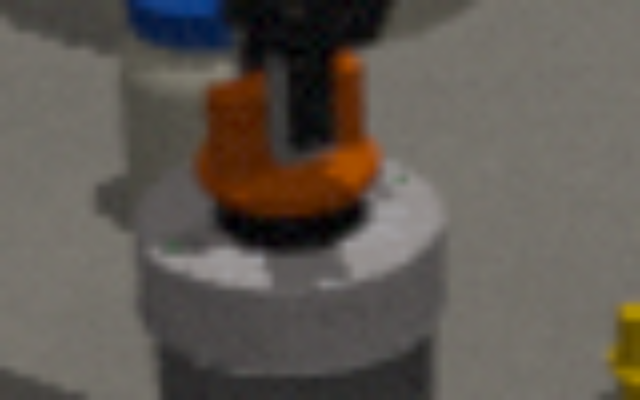

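The cap has risen and its black plug is showing above the collar. I'll lift it clear.

>>> drive_tool:
  increments:
    - [-1,[0,0,-0.01],0]
    - [-1,[0,0,-0.01],0]
    - [-1,[0,0,-0.02],0]
    - [-1,[0,0,-0.03],0]
    - [-1,[0,0,0],0]

```text
clock: 11.98
position: [571.2, 212.8, 173.0]
ee_rot: [0.996, 0.086, 0.001, -0.0]
contact_force: [0.8, -0.7, -1.3]
gripper_width: 12.9
```

```bash
python3 -c "from h import *; show()"
```

```text
clk 11.975 pos [571.2  212.81 172.97] yaw 9.87 tilt 0.12 F [ 0.84 -0.67 -1.31] T [-0.039  0.028 -0.001] w 12.86 q [ 0.622  0.413 -0.131  0.    -1.025  1.121]
```

>>> drive_tool:
  increments:
    - [-1,[0,0,-0.1],0]
    - [-1,[0,0,-0.12],0]
    - [-1,[0,0,-0.1],0]
    - [-1,[0,0,-0.08],0]
    - [-1,[0,0,0],0]

```text
clock: 12.6
position: [571.4, 212.9, 293.9]
ee_rot: [0.996, 0.086, 0.002, -0.001]
contact_force: [0.9, -0.3, -1.1]
gripper_width: 13.0
```

```bash
python3 -c "
from h import *; show(); print(inc([570,-248,280]))"
```

```text
clk 12.6 pos [571.39 212.91 293.87] yaw 9.86 tilt 0.26 F [ 0.91 -0.33 -1.11] T [ 0.031  0.013 -0.011] w 13.0 q [ 0.622  0.327  0.05   0.    -1.29   1.121]
[-0.26797327  1.51294124  0.04233467]
```

>>> drive_tool:
  increments:
    - [-1,[-0.01,0.06,0],0]
    - [-1,[-0.02,0.13,0],0]
    - [-1,[-0.029,0.16,0],0]
    - [-1,[-0.029,0.16,0],0]
    - [-1,[-0.029,0.16,0],0]
    - [-1,[-0.029,0.16,0],0]
    - [-1,[-0.029,0.16,0],0]
    - [-1,[-0.029,0.16,0],0]
    - [-1,[-0.029,0.16,0],0]
    - [-1,[-0.024,0.13,0],0]
    - [-1,[-0.012,0.07,0],0]
    - [-1,[0,0,0],0]
    - [-1,[0,0,0],0]

```text
clock: 14.22
position: [568.6, -247.0, 291.2]
ee_rot: [0.996, 0.086, -0.0, -0.0]
contact_force: [-0.0, 0.5, -2.1]
gripper_width: 12.9
```

```bash
python3 -c "
from h import *; show(); print(inc([570,-248,280]))
c=calibration('wrist'); im=get_image('wrist'); cv2.imwrite('pics/w7.png',im[:,:,::-1]); np.savez('pics/w7.npz',**c)"
```

```text
clk 14.225 pos [ 568.58 -246.99  291.23] yaw 9.89 tilt 0.07 F [-0.03  0.47 -2.08] T [-0.009  0.007  0.045] w 12.9 q [-0.149  0.349  0.076 -0.    -1.3    1.893]
[0.00412925 0.0041509  0.03742378]
```

View pics/w7.png

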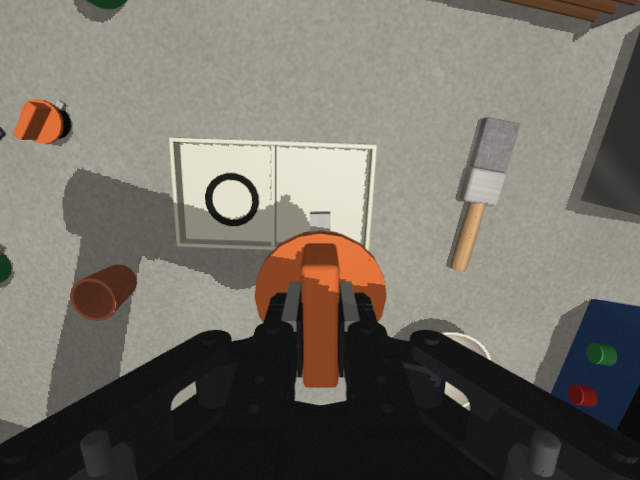

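```bash
python3 -c "
from h import *; c=dict(np.load('pics/w7.npz'))
C=cast(c,[[169,138],[377,146],[178,248],[275,144],[275,247]],24); print(C)
y=C[0]-C[1]; y/=np.linalg.norm(y); x=np.array([y[1],-y[0],0]); print(y,np.linalg.norm(C[0]-C[1]),np.linalg.norm(C[0]-C[2]))
mid=(C[0]+C[1])/2-62*x; print('ctr',mid,'free',mid-55.5*y, 'from divider',(C[3]+C[4])/2-55.5*y)"
```

```text
[[ 607.68817229  -72.76577108   24.        ]
 [ 637.64088202 -296.92455528   24.        ]
 [ 483.61587918  -90.7448166    24.        ]
 [ 620.68272804 -187.44457498   24.        ]
 [ 504.6184858  -203.6191573    24.        ]]
[-0.13244556  0.99119028  0.        ] 226.15111176812644 125.3681777630157
ctr [ 561.21072968 -193.05678764   24.        ] free [ 568.56145804 -248.06784828   24.        ] from divider [ 570.00133527 -250.54292678   24.        ]
```

The tray measured from this view puts the free half's centre at (569,-248), in agreement with the first measurement. The tool is there already, so I'll lower the cap.

>>> drive_tool:
  increments:
    - [-1,[0.001,0.003,0.06],0]
    - [-1,[0,0,0.12],0]
    - [-1,[0,0,0.13],0]
    - [-1,[0,0,0.13],0]
    - [-1,[0,0,0.13],0]
    - [-1,[0,0,0.1],0]
    - [-1,[0,0,0.06],0]
    - [-1,[0,0,0.03],0]
    - [-1,[0,0,0],0]
    - [-1,[0,0,0],0]

```text
clock: 15.52
position: [570.2, -248.3, 65.0]
ee_rot: [0.996, 0.086, 0.001, 0.0]
contact_force: [0.4, -0.7, 0.1]
gripper_width: 12.7
```

```bash
python3 -c "
from h import *; show()"
```

```text
clk 15.525 pos [ 570.15 -248.31   64.96] yaw 9.91 tilt 0.12 F [ 0.37 -0.73  0.09] T [-0.035 -0.008 -0.015] w 12.7 q [-0.151  0.549 -0.212  0.    -0.808  1.894]
```

>>> drive_tool:
  increments:
    - [-1,[0,0,0.02],0]
    - [-1,[0,0,0.015],0]
    - [-1,[0,0,0.01],0]
    - [-1,[0,0,0],0]

```text
clock: 16.02
position: [569.3, -248.5, 50.2]
ee_rot: [0.996, 0.086, -0.0, -0.0]
contact_force: [1.0, 0.0, -0.1]
gripper_width: 13.3
```

```bash
python3 -c "
from h import *; show()"
```

```text
clk 16.025 pos [ 569.3  -248.46   50.17] yaw 9.86 tilt 0.01 F [ 1.02  0.05 -0.13] T [0.037 0.014 0.036] w 13.32 q [-0.151  0.568 -0.224  0.    -0.78   1.894]
```

>>> drive_tool:
  increments:
    - [-1,[0,0,0.003],0]
    - [-1,[0,0,0.003],0]
    - [-1,[0,0,0],0]
    - [-1,[0,0,0],0]

```text
clock: 16.52
position: [569.4, -248.5, 50.0]
ee_rot: [0.996, 0.086, 0.0, 0.0]
contact_force: [-2.1, 1.9, 7.0]
gripper_width: 12.6
```

```bash
python3 -c "
from h import *; show()"
```

```text
clk 16.525 pos [ 569.4  -248.49   50.04] yaw 9.89 tilt 0.04 F [-2.15  1.88  6.97] T [ 0.497  0.77  -0.051] w 12.56 q [-1.510e-01  5.680e-01 -2.240e-01  1.000e-03 -7.780e-01  1.894e+00]
```

The upward force is now 7 N, so the cap stands on the floor. I'll ease up 1 mm and open.

>>> drive_tool:
  increments:
    - [-1,[0,0,-0.003],0]
    - [-1,[0,0,0],0]
    - [0,[0,0,0],0]
    - [0,[0,0,0],0]
    - [0,[0,0,0],0]
    - [0,[0,0,0],0]
    - [0,[0,0,0],0]

```text
clock: 17.4
position: [569.3, -248.4, 49.3]
ee_rot: [0.996, 0.086, -0.0, -0.0]
contact_force: [1.4, 0.1, -0.0]
gripper_width: 42.7
```

```bash
python3 -c "
from h import *; show()
im=get_image('side'); cv2.imwrite('pics/s8.png',cv2.resize(im[270:390,300:440,::-1],None,fx=5,fy=5))"
```

```text
clk 17.4 pos [ 569.32 -248.4    49.33] yaw 9.87 tilt 0.0 F [ 1.38  0.06 -0.04] T [-0.023 -0.038  0.02 ] w 42.71 q [-0.151  0.569 -0.224 -0.    -0.778  1.894]
```

View pics/s8.png

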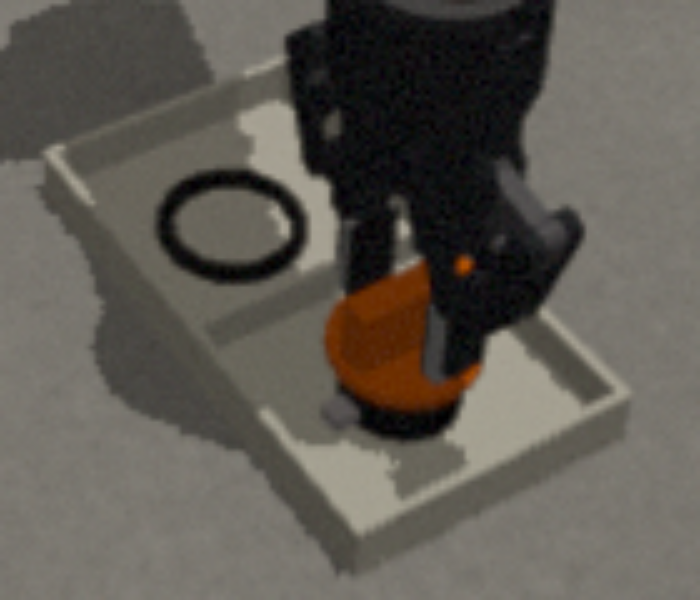

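The cap stands flat in the empty half with the fingers open. Now straight up.

>>> drive_tool:
  increments:
    - [0,[0,0,-0.02],0]
    - [0,[0,0,-0.04],0]
    - [0,[0,0,-0.08],0]
    - [0,[0,0,-0.12],0]
    - [0,[0,0,-0.12],0]
    - [0,[0,0,-0.1],0]
    - [0,[-0.1,0,-0.1],0]
    - [0,[-0.1,0,0],0]
    - [0,[-0.1,0,0],0]
    - [0,[0,0,0],0]
    - [0,[0,0,0],0]

```text
clock: 18.82
position: [481.2, -264.0, 224.4]
ee_rot: [0.996, 0.086, 0.001, 0.0]
contact_force: [0.2, -0.2, 1.2]
gripper_width: 42.5
```

```bash
python3 -c "
from h import *; show()
im=get_image('side'); cv2.imwrite('pics/s9.png',im[:,:,::-1])
im=get_image('top'); cv2.imwrite('pics/t9.png',im[:,:,::-1]); c=calibration('top')
m=cv2.inRange(cv2.cvtColor(im,cv2.COLOR_RGB2HSV),(5,150,90),(16,255,255)); m[:,:385]=0;m[:,430:]=0;m[:215]=0;m[270:]=0
print(cast(c,cv2.findNonZero(m).reshape(-1,2).mean(0),38))"
```

```text
clk 18.825 pos [ 481.2  -263.99  224.38] yaw 9.87 tilt 0.11 F [ 0.18 -0.15  1.16] T [-0.012 -0.072  0.022] w 42.52 q [-0.206  0.269 -0.21   0.    -1.09   1.949]
[[ 548.16281928 -246.8081369    38.        ]]
```

View pics/s9.png

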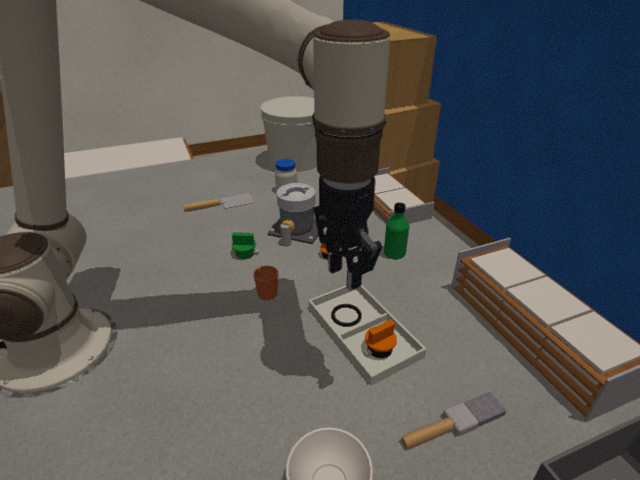

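View pics/t9.png

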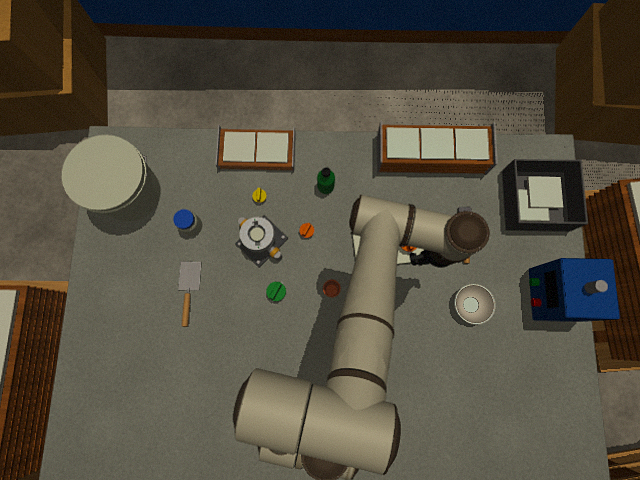

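The top view of the cap is partly hidden by the arm, so its x of 548 can't be trusted. The side view shows the cap upright in the empty half at (381,340). I'll check its position there.

```bash
python3 -c "
from h import *; c=calibration('side'); im=cv2.imread('pics/s9.png')[:,:,::-1].copy()
m=cv2.inRange(cv2.cvtColor(im,cv2.COLOR_RGB2HSV),(3,150,60),(18,255,255)); m[:310]=0;m[370:]=0;m[:,:350]=0;m[:,410:]=0
q=cv2.findNonZero(m).reshape(-1,2); print(len(q),cast(c,q.mean(0),45))
C=cast(c,proj(c,[[569,-248,35]])[0],35); b=cv2.boundingRect(m); print(b, proj(c,[[569,-248,32],[569,-248,64],[569,-248,4]]))
show()
"
```

```text
737 [[ 565.39198096 -257.00321036   45.        ]]
(365, 319, 32, 33) [[380.18927495 337.64776789]
 [381.46488054 325.42865204]
 [379.11975567 347.91463032]]
clk 18.925 pos [ 481.45 -263.79  223.67] yaw 9.89 tilt 0.04 F [0.65 0.84 0.73] T [ 0.021  0.023 -0.046] w 42.69 q [-0.206  0.27  -0.209  0.    -1.09   1.949]
```

The cap's axis is within about 10 mm of the half's centre and it stands at its full height on the floor. The tool is clear, so I'm handing in.

```bash
python3 -c "
from bench import *; job_done(); print(read_state()['clock'])"
```

```text
the job is handed in; nothing more can be done
the job is handed in; nothing more can be done
```

The orange cap is off the strainer pot and standing bar upward in the empty half of the tray, let go. I handed the job in at about 19 s of robot time; no verdict is reported.

- **Unlocking:** I gripped the cap by its bar and pushed it down about 5 mm, with about 10 N on the tool. I turned it about 53° anticlockwise until it met the stop at about 0.3 N m. After easing off slightly I let it spring up, and it came out with no sign of catching.
- **Placing:** I set it down until the floor pushed back with about 7 N, eased up 1 mm, opened the fingers and moved the tool away.
- **Last checks:** The side view shows the cap upright, about 10 mm from the half's centre by that measurement. The gasket and the other things appear not to have moved.
- **Checks that disagreed:** The last top view put the cap's x at 548 mm against about 569 mm expected. The arm hid part of the cap there, so I went by the side view and by where I let go (569, -248).

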